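# Roll the aluminium bar into the V-cradle and up to its end stop

## Robot

A 6-joint arm with a two-finger parallel gripper is mounted at the origin on the work surface. World frame = base frame: x ahead of the robot, y to its left, z up, the work surface at z = 0. Lengths are in m, angles in rad, forces in N, time in s.
With the tool pointing down it reaches from about 0.25 to 0.775 m from the base axis. Payload 4 kg.
Tool frame: the origin (TCP) lies at the very end of the fingers, on their centre line; the grasp point (between the pads) lies 19 mm behind it; z points along the fingers, y is the direction in which the jaws open and shut (so a half turn about z gives the same grasp; the last joint's range is limited). The gripper opens to 85 mm and grips with 20 to 120 N. Pads are 22 mm wide; open, the fingers measure 114 mm over their backs; the gripper's body (76 mm by 85 mm) begins 54 mm behind the grasp point. The pads swing forward as they close: fully open they stand 13 mm farther back than shut.
Start: joints at [-1.397, 0.087, 1.371, -0, 1.684, -0.103], TCP at [0.15, -0.529, 0.201] pointing down, gripper open.
Joint ranges: [-3.1, 3.1], [-0.76, 2.03], [0.27, 2.55], [-1.08, 4.22], [0.17, 2.65], [-2.57, 2.57]. Speed limits (rad/s): [2.79, 2.79, 3.14, 3.14, 3.14, 3.14].

## Interface

Orientations are given as a rotation vector (axis times angle).
In Python, from bench import manip gives the robot as it stands. The module is installed in compiled form; this text tells all that it offers. Calls block until the motion is done:
- manip.reach(position, orientation): joint-space move of the TCP to a pose.
- manip.line_to(position, v=0.15, ori=None): straight line of the TCP; ori=None keeps the orientation; v is the mean speed in m/s.
- manip.set_joints(angles): joint-space move.
- manip.command_gripper(opening, grip_force=None): finger opening in m; grip_force is the grip in N (None keeps the last); returns when the fingers have stopped.
- manip.pause(seconds).
- manip.ik(position, orientation): joint angles nearest the present ones, or None.
- manip.state(): the state.
- manip.read_camera(name): name is "scene" or "top"; returns the picture (480x640x3 uint8, blue, green, red); there is no depth.
- manip.calibration(name): a dict with "camera_matrix" (3x3 intrinsics, pixels), "pose" (4x4, takes a point from camera to world coordinates). Camera axes: x right, y up, looking along -z (the intrinsics and any distortion apply to the point x, -y, -z); pixel columns grow to the right and rows downward; lengths in m; the calibration is good to about 2 mm. A picture is of the moment at which its call begins. calibration takes no time and is no camera call.
A pose or a line that the arm cannot do raises manip.Unreachable and nothing moves.
- manip.finish_job(): hands the job in, once; it reports no verdict.
The state is a dict: "t": time; "q": joint angles; "joint_velocities": joint speeds; "joint_efforts": joint torques, N m; "tool_pos": TCP position; "tcp_rot": TCP orientation; "contact_force": force on the tool from outside, world axes, zero at the start; "torque": the same for the moment, N m; "opening": finger opening in m.
Only numpy, scipy, OpenCV 4.12 (cv2) and the standard library are available. Lean on these libraries where they do the work, as an engineer would, in place of code of your own. Each camera call takes 0.05 s, during which the arm holds its last target.

## Task

Roll the round aluminium bar slowly along the bench with your fingertips, up the little ramp of the steel V-cradle, until it drops into the V groove; then push on its free end until its other end is hard up against the cradle's end stop. Do not grip or lift the bar, only push it, keep it from racing, and leave the beaker, the dish and the bottle where they stand. Finish with the bar lying still in the groove and your hand clear of everything.

Things in the scene. Friction and masses are not known exactly. Their poses are not given: they have to be found in the camera images.
- bar: Polished aluminium bar, loose, diameter 40 mm, length 160 mm, about 0.54 kg, lying on its side; rolls freely, slippery. Origin on its axis at mid-length (20 mm above the bench); x runs along the bar, y and z turn as it rolls. Starts on the bench on the ramp side (+y) of the cradle, not quite parallel to the groove, and 10 to 35 mm too far to the cradle's -x, so that it clears the end stop.
- cradle: Steel V-cradle, fixed. Origin on the bench under the groove's bottom; x along the groove, z up, +y to the ramp side. In its frame, mm: sheet from x = -85 to 60. Bottom of the groove at y = 0, height 2. Near flank rises at 30 degrees to height 14 at y = 21 (crest, flat to y = 25), the ramp then falls to the bench at y = 85. Far flank rises at 45 degrees to height 38 at y = -36.
- stop (a point): Foot of the inner face of the cradle's end stop, on the bench below the groove: the dark upright plate, 6 mm thick, 50 mm high, at x = +60 mm in the cradle's frame, spanning its y from -39 to +36 mm. Axes as the cradle's. The groove's other end (x = -85 mm) is open; a bar seated against the stop sticks out there by 15 mm.
- seat (a point): The point where the bar's origin lies once the bar rests in the groove with its end against the stop: in the cradle's frame x = -20 mm, y = +3.3 mm, 27 mm above the bench. Axes as the cradle's.
- beaker: Empty glass beaker, loose, diameter 70 mm (73 at the rim), 95 mm high, a bystander standing on the bench. Origin at the centre of its underside.
- dish: White porcelain dish, loose, diameter 84 mm, 34 mm high, a bystander standing on the bench. Origin at the centre of its underside.
- bottle: White plastic bottle with a cap, loose, diameter 66 mm, 140 mm high, a bystander standing on the bench. Origin at the centre of its underside.
Mind the look-alikes: they are no part of the job. There is more than one size of the bar; the job needs the largest.

How it is judged:
By the outcome, as a careful person would: the job done as asked, in the order asked, and still so for the second after the job is handed in, with the robot touching nothing.
It also fails if it takes over 56 s, if anything falls off the work surface, if the arm or the gripper's body presses on something with over 40 N, if the wrist force passes 120 N, or if a joint passes its speed limit or range.

## Working session

There is one attempt and no reset: what is moved stays moved. The work goes in short steps, each a Python script; the robot and the scene stay as the last script left them, time stands still between calls to the robot, and variables do not carry over. Pictures are saved under pics/ and viewed, and the job is handed in when it is done.

```bash
mkdir -p pics; python3 - <<'E'
from bench import manip
import cv2
for n in("scene","top"):
    im=manip.read_camera(n); cv2.imwrite(f"pics/{n}0.png",im)
    c=manip.calibration(n); print(n,c)
s=manip.state(); print(s["t"],s["tool_pos"],s["tcp_rot"],s["contact_force"],s["opening"])
E
```

```text
scene {'camera_matrix': array([[484.87203985,   0.        , 327.79733563],
       [  0.        , 484.87203985, 245.89600305],
       [  0.        ,   0.        ,   1.        ]]), 'pose': array([[ 0.17490068, -0.65682661,  0.73347703,  1.40253013],
       [ 0.98439554,  0.1019998 , -0.14339272, -0.1515692 ],
       [ 0.01936964,  0.747111  ,  0.66441701,  0.86857218],
       [ 0.        ,  0.        ,  0.        ,  1.        ]])}
top {'camera_matrix': array([[458.66056545,   0.        , 308.07341608],
       [  0.        , 458.66056545, 238.92720367],
       [  0.        ,   0.        ,   1.        ]]), 'pose': array([[-0.01552619,  0.99873949, -0.04773229,  0.48708833],
       [-0.99972445, -0.01466552,  0.01832888,  0.02120128],
       [ 0.01760575,  0.04800371,  0.99869199,  1.03844371],
       [ 0.        ,  0.        ,  0.        ,  1.        ]])}
0.1 [ 0.15022657 -0.5285576   0.20033889] [-3.10952656e+00 -4.33192520e-01  8.89089597e-05] [ 0.49822479  0.51808246 -0.1217361 ] 0.0856581408082303
```

View pics/scene0.png

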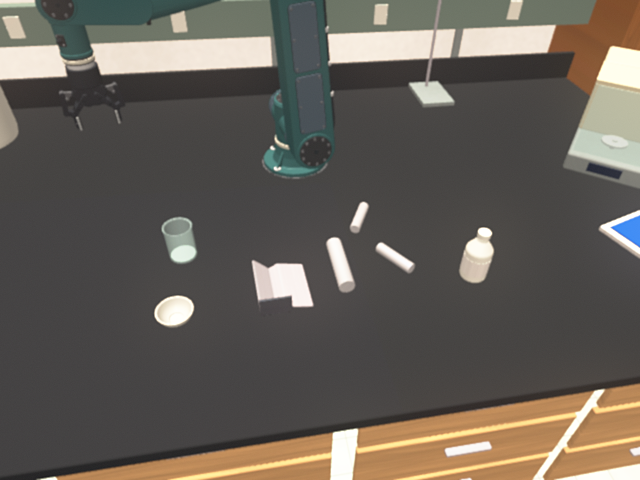

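View pics/top0.png

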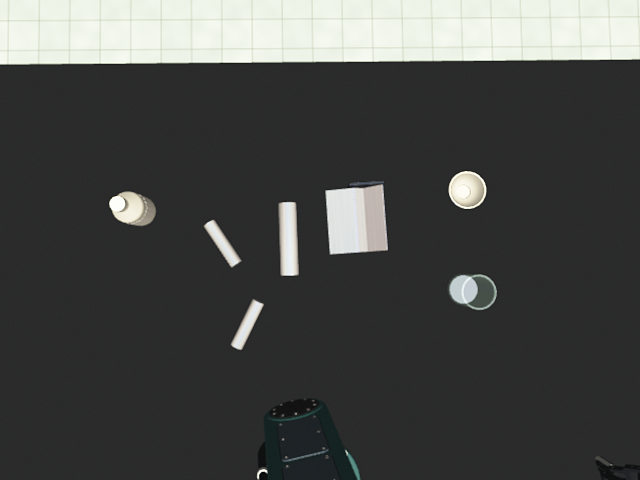

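The top view shows three bars: A at (289,239), B at (222,243) and C at (247,325). A is the longest and thickest, so it fits the 40x160 description. The cradle is at (357,220), with its ramp facing the bar and the dark stop at (367,184). Next I'll confirm A in an enlarged crop and measure it.

```bash
cat > h.py <<'E'
import numpy as np, cv2
from bench import manip
def ray(n,uv):
    c=manip.calibration(n);K=c["camera_matrix"];P=c["pose"]
    d=np.linalg.inv(K)@np.array([uv[0],uv[1],1.]);d=np.array([d[0],-d[1],-d[2]])
    return P[:3,3],P[:3,:3]@d
def onz(n,uv,z):
    o,d=ray(n,uv);return o+d*(z-o[2])/d[2]
def proj(n,p):
    c=manip.calibration(n);K=c["camera_matrix"];P=c["pose"]
    q=P[:3,:3].T@(np.asarray(p)-P[:3,3]);q=K@np.array([q[0],-q[1],-q[2]]);return q[:2]/q[2]
def tworay(a,b):
    (o1,d1),(o2,d2)=ray("top",a),ray("scene",b)
    t=np.linalg.lstsq(np.c_[d1,-d2],o2-o1,rcond=None)[0]
    return (o1+d1*t[0]+o2+d2*t[1])/2,np.linalg.norm(o1+d1*t[0]-o2-d2*t[1])
def blobs(im,thr=90):
    g=cv2.cvtColor(im,cv2.COLOR_BGR2GRAY)
    m=(g>thr).astype(np.uint8)
    cs,_=cv2.findContours(m,cv2.RETR_EXTERNAL,cv2.CHAIN_APPROX_NONE)
    return [c for c in cs if cv2.contourArea(c)>100]
E
python3 - <<'E'
from h import *
im=cv2.imread("pics/top0.png")
for c in blobs(im):
    r=cv2.minAreaRect(c); 
    if r[0][1]<80: continue
    b=cv2.boxPoints(r);print(np.round(r[0],1),np.round(r[1],1),np.round(r[2],1)); print(np.round([onz("top",p,0.02) for p in b],4).tolist())
crop=im[165:290,260:410];cv2.imwrite("pics/crop0.png",cv2.resize(crop,None,fx=4.8,fy=4.8,interpolation=cv2.INTER_CUBIC))
s=cv2.imread("pics/scene0.png");cv2.imwrite("pics/crops0.png",cv2.resize(s[190:330,230:430],None,fx=4,fy=4,interpolation=cv2.INTER_CUBIC))
E
```

```text
[246.7 324.6] [12.5 52.3] 26.6
[[0.3051, 0.1786, 0.02], [0.4063, 0.1264, 0.02], [0.3936, 0.1019, 0.02], [0.2925, 0.1542, 0.02]]
[472.5 291.5] [35. 47.] 90.0
[[0.453, -0.3102, 0.02], [0.4513, -0.4156, 0.02], [0.3737, -0.4129, 0.02], [0.3755, -0.3078, 0.02]]
[221.8 242.8] [51.  12.8] 56.3
[[0.57, 0.2364, 0.02], [0.5854, 0.2129, 0.02], [0.4902, 0.151, 0.02], [0.475, 0.1745, 0.02]]
[288.1 238.5] [73.4 18.2] 88.2
[[0.6189, 0.0687, 0.02], [0.6197, 0.028, 0.02], [0.4563, 0.0253, 0.02], [0.4557, 0.0656, 0.02]]
[131.7 208.1] [47.5 31.7] 15.9
[[0.5912, 0.452, 0.02], [0.6589, 0.4332, 0.02], [0.6285, 0.3323, 0.02], [0.5609, 0.3515, 0.02]]
[356.  219.1] [66.4 58.8] 85.8
[[0.649, -0.0352, 0.02], [0.6571, -0.1671, 0.02], [0.5083, -0.1746, 0.02], [0.5007, -0.0436, 0.02]]
[467.  189.5] [37.5 37.5] 45.0
[[0.6425, -0.2967, 0.02], [0.7019, -0.3586, 0.02], [0.641, -0.4167, 0.02], [0.582, -0.3547, 0.02]]
```

View pics/crop0.png

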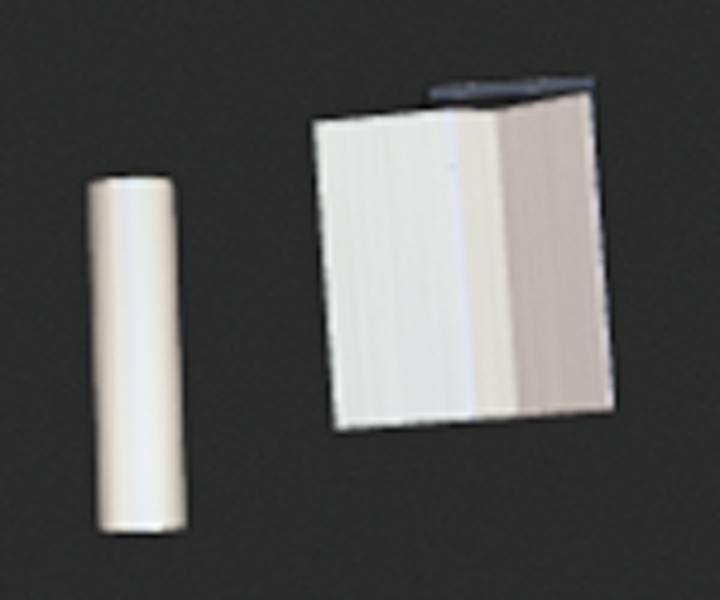

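View pics/crops0.png

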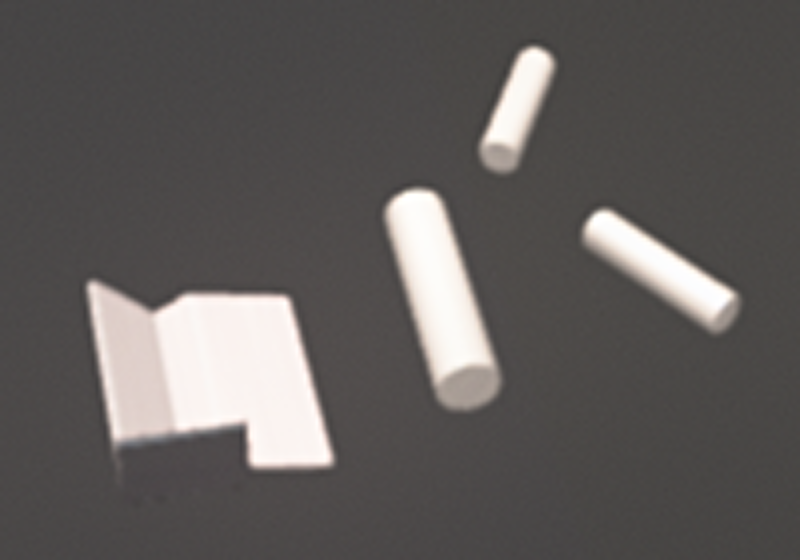

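Crop confirms A: about 40 x 160 mm once the end-edge height is allowed for. The stop plate is dark, at the cradle's far (+x) end. Next I'll fit the cradle pose from its corners in both views.

```bash
python3 - <<'E'
from h import *
from scipy.optimize import least_squares
pts=[("top",(325.2,190.4),(60,85,0)),("top",(330,254.6),(-85,85,0)),("top",(363.75,187.5),(60,0,2)),("top",(367.9,251),(-85,0,2)),("top",(382.9,184.4),(60,-36,38)),("top",(387.9,250.2),(-85,-36,38)),
("scene",(302,264),(-85,85,0)),("scene",(313.2,306.3),(60,85,0)),("scene",(252.5,260.2),(-85,-36,38)),("scene",(268.7,268),(-85,0,2))]
W=lambda v,p:np.array([v[0]+np.cos(v[2])*p[0]/1e3-np.sin(v[2])*p[1]/1e3,v[1]+np.sin(v[2])*p[0]/1e3+np.cos(v[2])*p[1]/1e3,p[2]/1e3])
for sel in("top","scene","both"):
    P=[p for p in pts if sel in(p[0],"both")]
    f=lambda v:np.concatenate([proj(n,W(v,p))-uv for n,uv,p in P])
    r=least_squares(f,[.58,-.11,.05]);print(sel,r.x,np.round(r.fun.reshape(-1,2),1).tolist())
v=r.x
# bar in cradle frame
top=cv2.imread("pics/top0.png")
c=[c for c in blobs(top) if cv2.pointPolygonTest(c,(289,239),False)>0][0].reshape(-1,2)+0.0
L=[];
for row in range(208,272,4):
    xs=c[c[:,1]==row][:,0]; L.append(onz("top",((xs.min()+xs.max())/2,row),.02)[:2])
L=np.array(L);k=np.polyfit(L[:,0],L[:,1],1);print("bar y=",k,"ang",k[0])
sc=cv2.imread("pics/scene0.png")
b=np.array([.5367,np.polyval(k,.5367)]);R=np.array([[np.cos(v[2]),-np.sin(v[2])],[np.sin(v[2]),np.cos(v[2])]])
print("bar",b,"in cradle",R.T@(b-v[:2]))
for s in(-.08,.08): 
    e=b+s*np.array([1,k[0]]);print(proj("scene",[*e,.02]))
print("seat",W(v,(-20,3.3,27)))
E
```

```text
top [ 0.59117323 -0.12910734  0.0522456 ] [[1.1, 0.1], [0.7, -0.6], [-0.3, 0.5], [0.3, 0.4], [-0.9, -0.1], [-0.9, -0.2]]
scene [ 0.59275055 -0.12423262  0.05158087] [[-0.5, 0.3], [-0.3, -0.5], [0.8, -0.0], [-0.0, 0.4]]
both [ 0.59143385 -0.1275196   0.04607784] [[0.5, -0.2], [-0.2, -0.9], [-0.8, 0.3], [-0.6, 0.3], [-1.4, -0.1], [-1.9, -0.2], [-1.6, 0.1], [-1.9, -0.6], [-0.4, -0.3], [-1.2, 0.2]]
bar y= [0.017742   0.03752705] ang 0.017741995840206744
bar [0.5367     0.04704918] in cradle [-0.04663485  0.17690462]
[332.42006123 243.11193262]
[345.65007515 286.3074616 ]
seat [ 0.57130307 -0.12514434  0.027     ]
```

```bash
cat >> h.py <<'E'
from scipy.spatial.transform import Rotation as Rr
V=np.array([.5915,-.128,.051])
def C(x,y,z):  # cradle mm -> world m
    c,s=np.cos(V[2]),np.sin(V[2]);x,y,z=x/1e3,y/1e3,z/1e3
    return np.array([V[0]+c*x-s*y,V[1]+s*x+c*y,z])
def ori(yaw,sg=1): # tool y along (cos yaw, sin yaw), pointing down
    y=sg*np.array([np.cos(yaw),np.sin(yaw),0]);z=np.array([0,0,-1.]);x=np.cross(y,z)
    return Rr.from_matrix(np.c_[x,y,z]).as_rotvec()
def st(tag=""):
    s=manip.state();print(tag,"t%.2f"%s["t"],np.round(s["tool_pos"],4),"F",np.round(s["contact_force"],2),"open %.3f"%s["opening"],flush=True);return s
E
python3 - <<'E'
from h import *
for sg in(1,-1):
  for yaw in (.018,.051): print("push",sg,np.round(manip.ik(C(-47,237,150),ori(yaw,sg)),2))
  print("end",sg,np.round(manip.ik(C(-150,3,15),ori(.051+np.pi/2,sg)),2),np.round(manip.ik(C(-150,3,150),ori(.051,sg)),2))
E
```

```text
push 1 [ 0.09  0.09  1.47 -0.    1.58  0.07]
push 1 [ 0.09  0.09  1.47 -0.    1.58  0.04]
end 1 [-0.41  0.01  1.84 -0.    1.3  -2.04] [-0.41 -0.1   1.66 -0.    1.58 -0.47]Traceback (most recent call last):
  File "<stdin>", line 3, in <module>
    return _wrapfunc(a, 'round', decimals=decimals, out=out)
    return _wrapit(obj, method, *args, **kwds)
    result = getattr(arr, method)(*args, **kwds)
TypeError: unsupported operand type(s) for *: 'NoneType' and 'float'
```

```bash
python3 - <<'E'
from h import *
manip.command_gripper(.06)
manip.reach([.537,.105,.15],ori(.018));st("above")
manip.line_to([.537,.105,.008],v=.12);st("down")
for n in("scene","top"): cv2.imwrite(f"pics/{n}1.png",manip.read_camera(n))
s=cv2.imread("pics/scene1.png");cv2.imwrite("pics/crops1.png",cv2.resize(s[190:330,230:430],None,fx=4,fy=4,interpolation=cv2.INTER_CUBIC))
print(proj("scene",[.537,.105,.008]))
E
```

```text
above t3.11 [0.5372 0.1042 0.1501] F [ 0.53  0.36 -0.37] open 0.060
down t4.44 [0.5379 0.1051 0.0091] F [ 0.45 -0.53  0.61] open 0.060
[360.75402848 264.71886278]
```

View pics/crops1.png

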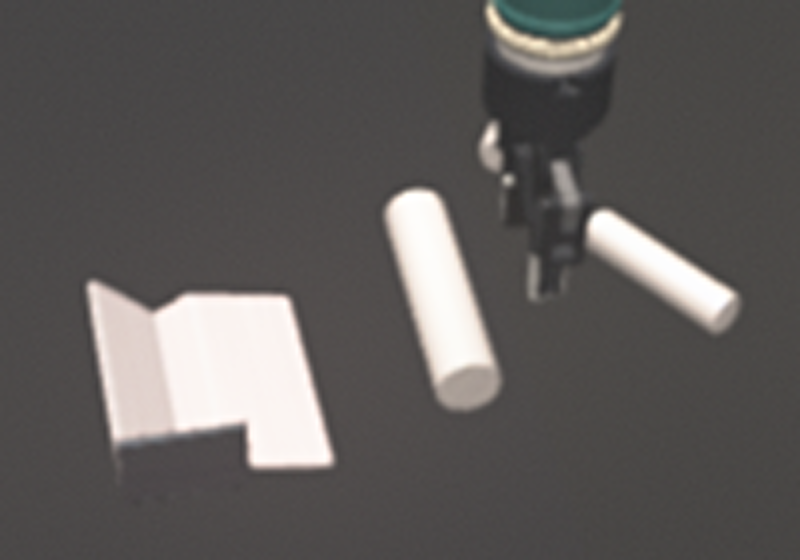

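Fingers stand clear between A and B: the front tip is at (366,264) in the scene view and the bars haven't moved. Now the slow push onto the ramp.

```bash
python3 - <<'E'
from h import *
manip.line_to(C(-47,99,12),v=.03,ori=ori(.051));st("ramp")
for n in("scene","top"): cv2.imwrite(f"pics/{n}2.png",manip.read_camera(n))
s=cv2.imread("pics/scene2.png")[190:330,230:430];t=cv2.imread("pics/top2.png")[165:290,240:410]
cv2.imwrite("pics/m2.png",np.vstack([cv2.resize(s,(420,294),interpolation=2),cv2.resize(t,(420,306),interpolation=2)]))
E
```

```text
ramp t9.24 [ 0.5395 -0.0315  0.012 ] F [-0.34  0.03  0.26] open 0.060
```

View pics/m2.png

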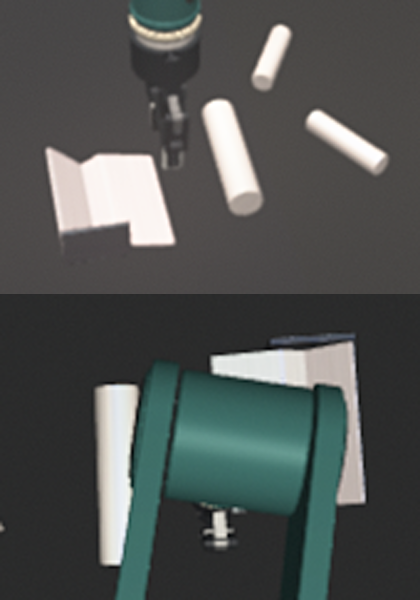

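```bash
python3 - <<'E'
from h import *
s=cv2.imread("pics/scene2.png")[190:330,230:430]
cv2.imwrite("pics/m2b.png",cv2.resize(s,(800,560),interpolation=2))
a=cv2.imread("pics/top0.png");b=cv2.imread("pics/top2.png")
for im in(a,b):
    for c in blobs(im):
        r=cv2.minAreaRect(c); print(np.round(r[0],1),np.round(r[1],1),round(r[2],1))
    print()
print(manip.calibration("scene")["pose"][:3,3])
E
```

```text
[246.7 324.6] [12.5 52.3] 26.6
[472.5 291.5] [35. 47.] 90.0
[221.8 242.8] [51.  12.8] 56.3
[288.1 238.5] [73.4 18.2] 88.2
[131.7 208.1] [47.5 31.7] 15.9
[356.  219.1] [66.4 58.8] 85.8
[467.  189.5] [37.5 37.5] 45.0
[319.5  32. ] [ 64. 639.] 90.0

[334.6 337. ] [16.6 42.8] 66.5
[246.7 324.6] [12.5 52.3] 26.6
[472.5 291.5] [35. 47.] 90.0
[221.8 242.8] [51.  12.8] 56.3
[337.  226.4] [53.9 28.6] 8.1
[293.5 273.9] [144.  30.] 89.6
[131.7 208.1] [47.5 31.8] 16.7
[362.6 271.8] [171.   58.7] 83.9
[467.  189.5] [37.5 37.5] 45.0
[319.5  32. ] [ 64. 639.] 90.0

[ 1.40253013 -0.1515692   0.86857218]
```

View pics/m2b.png

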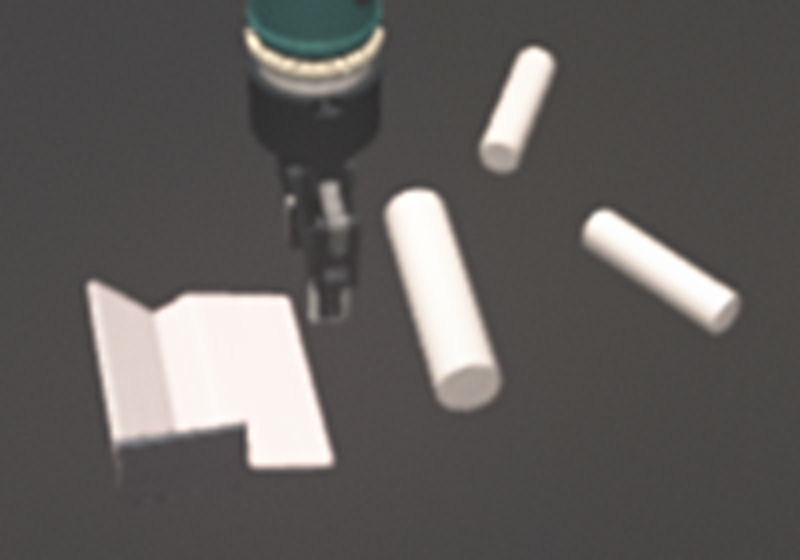

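The picture shows the bar unmoved at the same pixels, with the fingers now on its cradle side. There was no force, even though the commanded line crossed the bar. I can't explain that, so I'll repeat the approach in short steps with checks.

```bash
python3 - <<'E'
from h import *
p=manip.state()["tool_pos"]
manip.line_to([p[0],p[1],.10],v=.15);st("up")
manip.line_to([.537,.105,.10],v=.15,ori=ori(.018));st("over")
manip.line_to([.537,.105,.010],v=.12);st("down")
manip.line_to([.537,.085,.010],v=.03);st("near")
s=manip.read_camera("scene");a=s[190:330,230:430]
manip.line_to([.537,.065,.010],v=.03);st("in")
s=manip.read_camera("scene");b=s[190:330,230:430]
cv2.imwrite("pics/m3.png",np.vstack([cv2.resize(x,(426,298),interpolation=2) for x in(a,b)]))
E
```

```text
up t10.07 [ 0.5389 -0.0313  0.0991] F [-0.36  0.33  0.01] open 0.060
over t11.13 [0.5369 0.1044 0.0997] F [ 0.29 -0.99 -0.4 ] open 0.060
down t12.03 [0.5378 0.105  0.0109] F [0.93 0.75 0.35] open 0.060
near t12.85 [0.537 0.085 0.01 ] F [0.26 0.63 0.03] open 0.060
in t13.72 [0.537 0.065 0.01 ] F [-0.25  0.08 -0.09] open 0.060
```

View pics/m3.png

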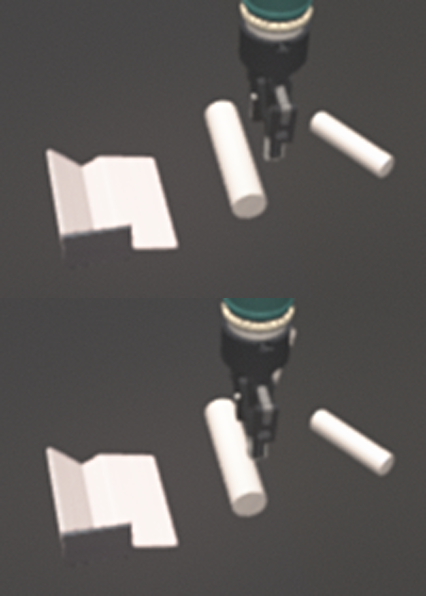

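```bash
python3 - <<'E'
from h import *
for n in("scene","top"):
    im=manip.read_camera(n);cv2.imwrite(f"pics/{n}4.png",im)
s=cv2.imread("pics/scene4.png")[190:310,290:450];cv2.imwrite("pics/m4.png",cv2.resize(s,(800,600),interpolation=2))
st()
for y in(.095,.085,.065):print(y,proj("scene",[.537+.03,y,.01]),proj("scene",[.537+.045,y,.01]))
a=cv2.imread("pics/scene0.png").astype(int);b=cv2.imread("pics/scene4.png").astype(int)
d=np.abs(a-b).sum(2);print("diff bystander region",d[290:330,150:200].mean(),"bar end",d[275:292,335:355].mean())
E
```

```text
t13.87 [0.537  0.0652 0.01  ] F [0.26 0.87 0.64] open 0.060
0.095 [359.61021956 272.7528086 ] [360.95339194 276.95324049]
0.085 [355.72639988 273.19075872] [357.03574374 277.40017866]
0.065 [347.93124391 274.0697618 ] [349.17243729 278.2972505 ]
diff bystander region 3.1225 bar end 4.026470588235294
```

View pics/m4.png

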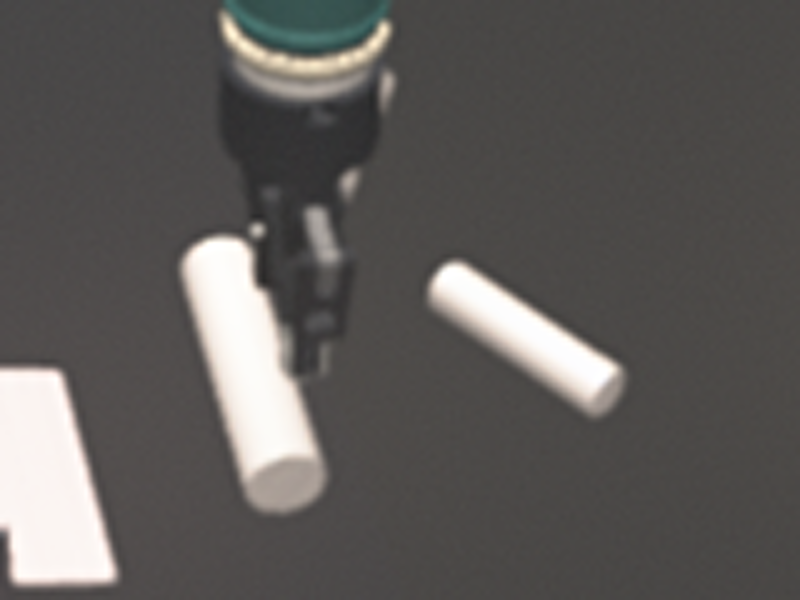

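View pics/top4.png

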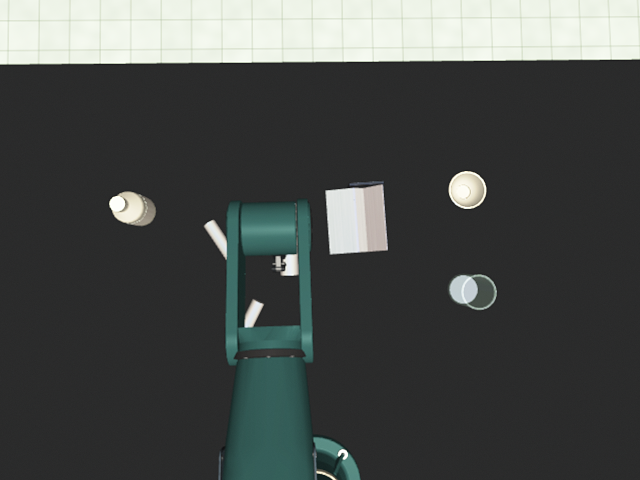

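```bash
python3 - <<'E'
from h import *
for uv,nm in(((350,265),"now left tip y.065"),((354,264.5),"now right tip"),((366.5,264.5),"y.105"),((312,270),"ramp y-.031")):
    o,d=ray("scene",uv)
    for x in(.567,.58): print(nm,x,np.round(o+d*(x-o[0])/d[0],4))
s=manip.state();print(s["tool_pos"],Rr.from_rotvec(s["tcp_rot"]).as_matrix().round(3),s["q"])
t=cv2.imread("pics/top4.png")[235:295,260:330];cv2.imwrite("pics/t4.png",cv2.resize(t,None,fx=8,fy=8,interpolation=2))
for x in(.5,.507,.492):print(proj("top",[x,.065,.02]))
E
```

```text
now left tip y.065 0.567 [0.567  0.0687 0.041 ]
now left tip y.065 0.58 [0.58   0.0653 0.0538]
now right tip 0.567 [0.567  0.0788 0.0412]
now right tip 0.58 [0.58   0.0752 0.054 ]
y.105 0.567 [0.567  0.1108 0.0364]
y.105 0.58 [0.58   0.1068 0.0493]
ramp y-.031 0.567 [ 0.567  -0.0259  0.0382]
ramp y-.031 0.58 [ 0.58   -0.0279  0.0511]
[0.53699429 0.06515315 0.0099893 ] [[-0.018  1.    -0.   ]
 [ 1.     0.018  0.   ]
 [ 0.    -0.    -1.   ]] [ 1.58670699e-02  1.84952087e-01  1.65340293e+00  7.24473913e-05
  1.30324969e+00 -2.36241832e-03]
[280.14691974 255.45103031]
[280.10708938 252.29343005]
[280.19247221 259.06225802]
```

View pics/t4.png

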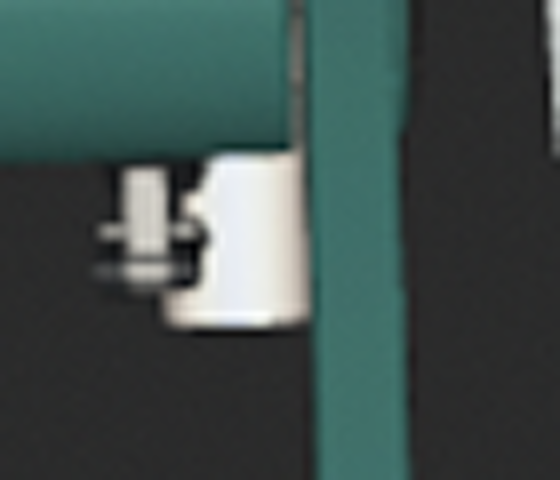

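The triangulated fingertips sit at z of about 0.04 while the state says 0.010. So the fingers really went over the bar, which explains the missing contact. I'll find the bench by touching it gently in a free spot.

```bash
python3 - <<'E'
from h import *
manip.line_to([.537,.105,.010],v=.08);s=st("back")
f0=s["contact_force"][2];z=.010
while z>-.035:
    z-=.003
    try: manip.line_to([.537,.105,z],v=.03)
    except manip.Unreachable as e: print("unreach",z,e);break
    s=manip.state();f=s["contact_force"];print(round(z,3),np.round(s["tool_pos"][2],4),np.round(f,2))
    if abs(f[2]-f0)>4: break
im=manip.read_camera("scene");cv2.imwrite("pics/m5.png",cv2.resize(im[190:310,290:450],(800,600),interpolation=2));st()
E
```

```text
back t14.52 [0.5369 0.1053 0.0099] F [ 0.75 -0.11 -0.69] open 0.060
0.007 0.0066 [ 0.3  -0.3   0.54]
0.004 0.0036 [-0.44  0.01 -0.73]
0.001 0.0007 [-0.55 -0.06 -0.36]
-0.002 -0.0023 [-0.13 -0.39 -0.38]
-0.005 -0.0053 [ 0.51 -0.77  0.25]
-0.008 -0.0083 [-0.36  0.31  0.42]
-0.011 -0.0113 [0.79 1.33 0.32]
-0.014 -0.0143 [ 0.58 -0.93  0.21]
-0.017 -0.0173 [ 0.71  0.07 -0.68]
-0.02 -0.0203 [-0.32  0.25  0.14]
-0.023 -0.0233 [ 1.88 -0.33 -0.26]
-0.026 -0.0263 [0.19 0.53 1.23]
-0.029 -0.0293 [0.93 0.63 0.31]
-0.032 -0.0323 [-0.6  -0.28  0.09]
-0.035 -0.0349 [ 0.56 -0.08 -0.38]
-0.038 -0.035 [-5.91 -0.23 15.96]
 t18.57 [ 0.5373  0.105  -0.035 ] F [-5.59 -0.62 15.99] open 0.060
```

View pics/m5.png

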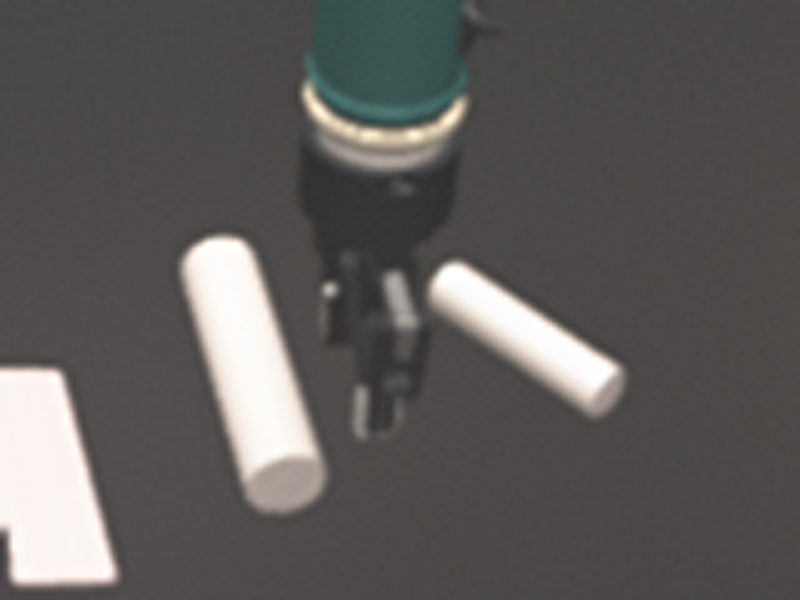

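The fingertips touch the bench at a reported z of -0.035, so the true tip height is z + 35 mm at this opening. Bar unmoved, B and C clear. Repeating the push at the corrected height.

```bash
python3 - <<'E'
from h import *
manip.line_to([.537,.105,-.026],v=.05);st("raised")
manip.line_to(C(-47,99,-22),v=.035,ori=ori(.051));st("ramp")
for n in("scene","top"): cv2.imwrite(f"pics/{n}6.png",manip.read_camera(n))
im=cv2.imread("pics/scene6.png");cv2.imwrite("pics/m6.png",cv2.resize(im[190:340,230:430],(800,600),interpolation=2))
E
```

```text
raised t18.96 [ 0.5371  0.105  -0.026 ] F [ 0.9   1.03 -1.11] open 0.060
ramp t23.01 [ 0.5395 -0.0315 -0.022 ] F [0.05 3.24 1.75] open 0.060
```

View pics/m6.png

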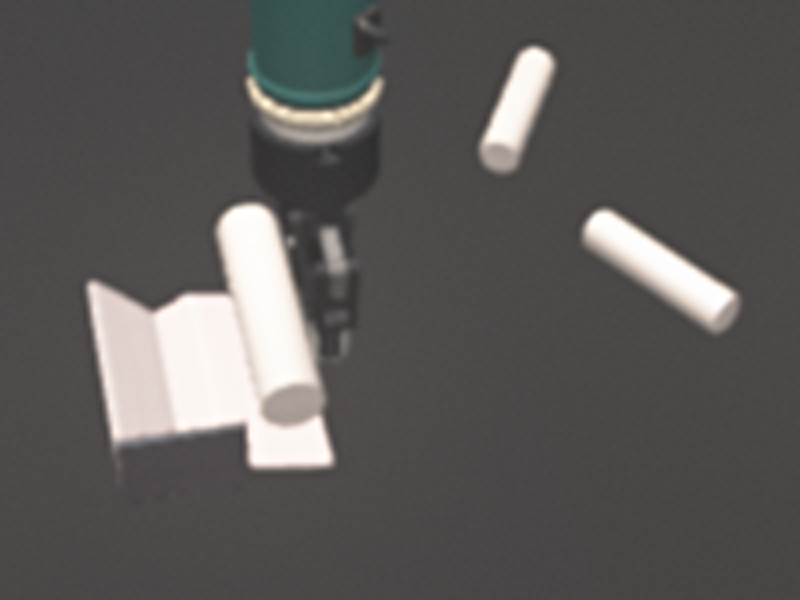

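View pics/top6.png

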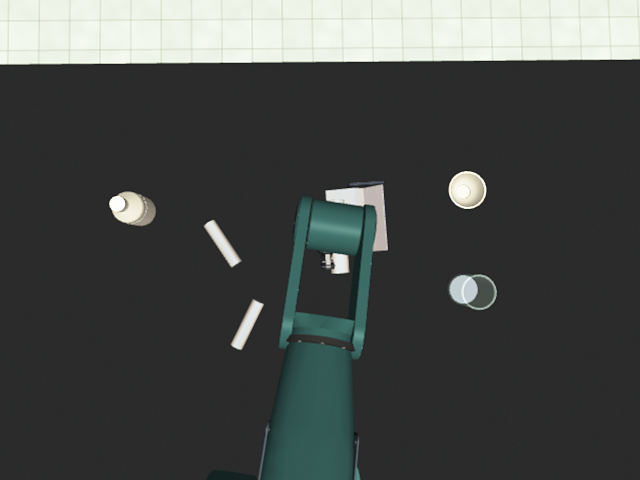

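The bar now lies on the ramp parallel to the groove, end face at scene (303,291), with the fingers behind it. I'll check that its end clears the stop, then ease it over the crest.

```bash
python3 - <<'E'
from h import *
o=onz("scene",(303,291),.0245);d=o[:2]-V[:2];c,s=np.cos(V[2]),np.sin(V[2]);e=(c*d[0]+s*d[1],-s*d[0]+c*d[1]);print("end in cradle",np.round(e,4))
assert e[0]<.052
manip.line_to(C(-47,48,-15),v=.025);st("crest")
for n in("scene","top"): cv2.imwrite(f"pics/{n}7.png",manip.read_camera(n))
im=cv2.imread("pics/scene7.png");cv2.imwrite("pics/m7.png",cv2.resize(im[190:340,230:430],(800,600),interpolation=2))
E
```

```text
end in cradle [0.0322 0.0709]
crest t25.32 [ 0.5421 -0.0824 -0.015 ] F [ 0.84 -0.06  0.6 ] open 0.060
```

View pics/m7.png

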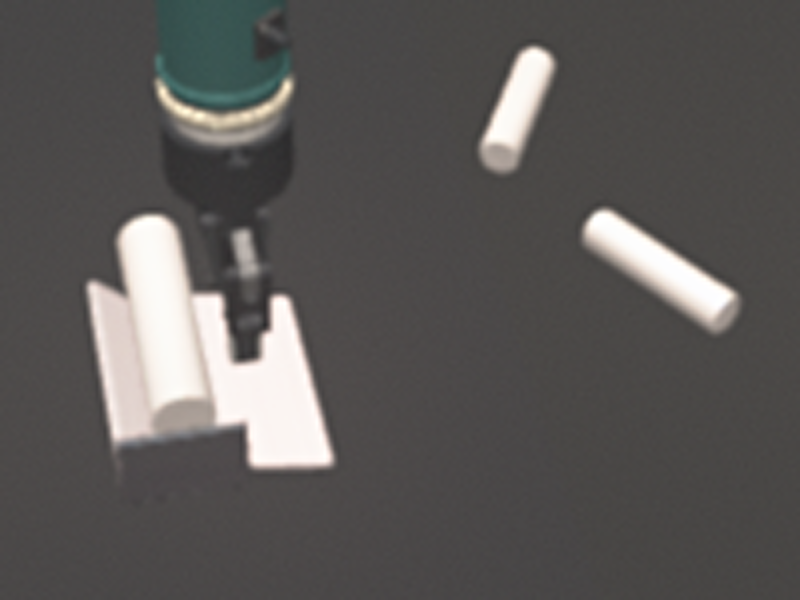

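The bar dropped into the groove, its end face at scene (276,293) and short of the stop. Next I'll back off, rise, go round to the free end and push along +x with closed fingers.

```bash
python3 - <<'E'
from h import *
manip.line_to(C(-47,66,-8),v=.1)
manip.line_to(C(-47,66,80),v=.2);st("up")
top=None
o=ori(V[2]+np.pi/2,-1)
manip.reach(C(-172,3.3,80),o);st("over end")
manip.command_gripper(0.0,20)
for n in("scene","top"): cv2.imwrite(f"pics/{n}8.png",manip.read_camera(n))
manip.line_to(C(-172,3.3,-12),v=.12);s=st("down")
cv2.imwrite("pics/scene9.png",manip.read_camera("scene"))
im=cv2.imread("pics/scene8.png");im2=cv2.imread("pics/scene9.png")
cv2.imwrite("pics/m8.png",np.hstack([cv2.resize(i[170:330,220:350],None,fx=3,fy=3,interpolation=2) for i in(im,im2)]))
E
```

```text
up t26.35 [ 0.5406 -0.0646  0.0792] F [-0.07 -0.23 -0.3 ] open 0.060
over end t27.58 [ 0.4192 -0.1332  0.0791] F [ 0.04 -0.19 -0.25] open 0.060
down t29.20 [ 0.4202 -0.1338 -0.0113] F [ 0.14 -0.17 -0.36] open -0.000
```

View pics/m8.png

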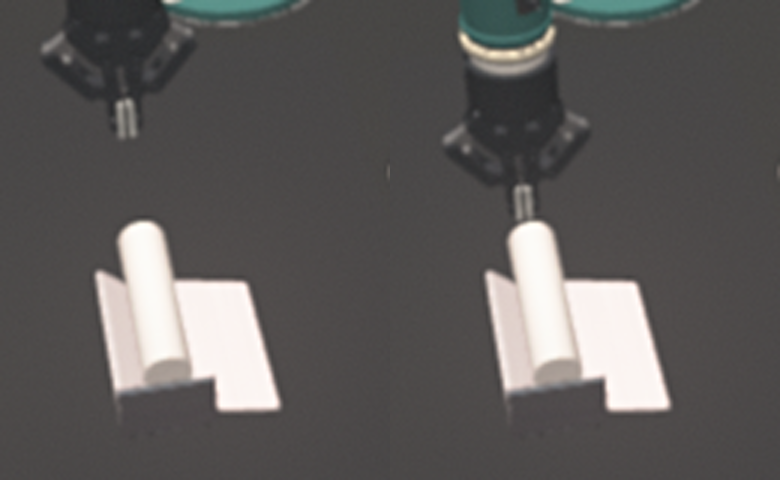

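View pics/top8.png

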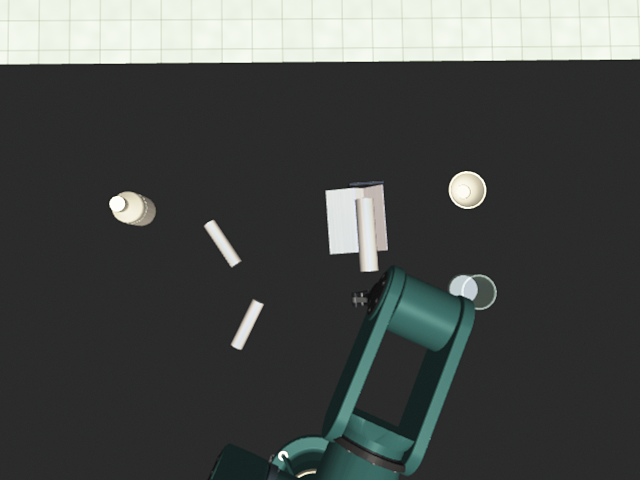

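The free end is at scene (267,244) with the closed fingers right behind it, in line with the bar's axis. Pushing, with a force watch.

```bash
python3 - <<'E'
from h import *
ax=np.array([np.cos(V[2]),np.sin(V[2])])
manip.line_to(C(-124,3.3,-12),v=.04);st("pre")
x=-124.
while x>-130 and x<-96:
    x+=2
    manip.line_to(C(x,3.3,-12),v=.03)
    s=manip.state();f=s["contact_force"][:2]@ax
    a=(s["tool_pos"][:2]-V[:2])@ax*1e3
    print(x,round(a,1),round(f,2),"t%.2f"%s["t"])
    if f<-9: break
manip.pause(.2);st("hold")
cv2.imwrite("pics/scene10.png",manip.read_camera("scene"))
im=cv2.imread("pics/scene10.png");cv2.imwrite("pics/m10.png",cv2.resize(im[190:340,220:380],None,fx=4,fy=4,interpolation=2))
E
```

```text
pre t30.60 [ 0.4675 -0.131  -0.0121] F [-0.52 -0.32 -0.54] open -0.000
-122.0 -121.9 -0.84 t30.85
-120.0 -119.7 -0.51 t31.10
-118.0 -117.7 -1.0 t31.35
-116.0 -115.7 -1.2 t31.60
-114.0 -113.7 -1.7 t31.85
-112.0 -111.7 -0.53 t32.10
-110.0 -109.7 -0.22 t32.35
-108.0 -109.8 -6.28 t32.60
-106.0 -110.0 -11.94 t32.85
hold t33.05 [ 0.4814 -0.1302 -0.0125] F [-10.74  -0.17   6.13] open -0.000
```

View pics/m10.png

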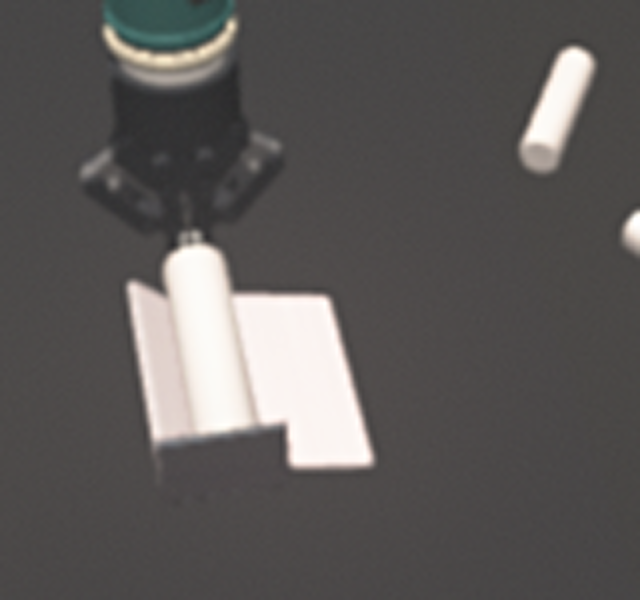

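It came to a hard stop at finger x of about -110 (expected -111), and the force rose to 12 N. Backing off straight, then checking.

```bash
python3 - <<'E'
from h import *
manip.line_to(C(-124,3.3,-12),v=.04)
manip.line_to(C(-190,3.3,-12),v=.15)
manip.line_to(C(-190,3.3,150),v=.2);st("clear")
for n in("scene","top"): cv2.imwrite(f"pics/{n}11.png",manip.read_camera(n))
t=cv2.imread("pics/top11.png");s=cv2.imread("pics/scene11.png")
for c in blobs(t):
    r=cv2.minAreaRect(c);print(np.round(r[0],1),np.round(r[1],1),round(r[2],1))
cv2.imwrite("pics/m11.png",np.hstack([cv2.resize(i,(400,480),interpolation=2) for i in(t[165:285,310:410],s[200:320,220:320])]))
e=proj("top",C(-100,3.3,40));print("exp free end top",e, proj("top",C(60,3.3,45)))
E
```

```text
clear t35.25 [ 0.401  -0.134   0.1486] F [-0.16 -0.56 -0.76] open 0.000
[382.  474.6] [67.1 21.6] 25.1
[298.6 449.4] [19.4 56.9] 67.0
[462.1 412.6] [ 13.1 151.7] 24.8
[444.1 341.3] [69.6 35.7] 24.6
[374.6 386.9] [ 13.5 179. ] 25.1
[246.7 324.6] [12.5 52.3] 26.6
[472.5 291.5] [35. 47.] 90.0
[221.8 242.8] [51.  12.8] 56.3
[131.6 208.2] [47.4 31.6] 18.4
[356.2 222. ] [74.2 58.8] 85.8
[467.  189.5] [37.5 37.5] 45.0
[319.5  32. ] [ 64. 639.] 90.0
exp free end top [369.21299477 257.88904991] [364.23647771 184.77880698]
```

View pics/m11.png

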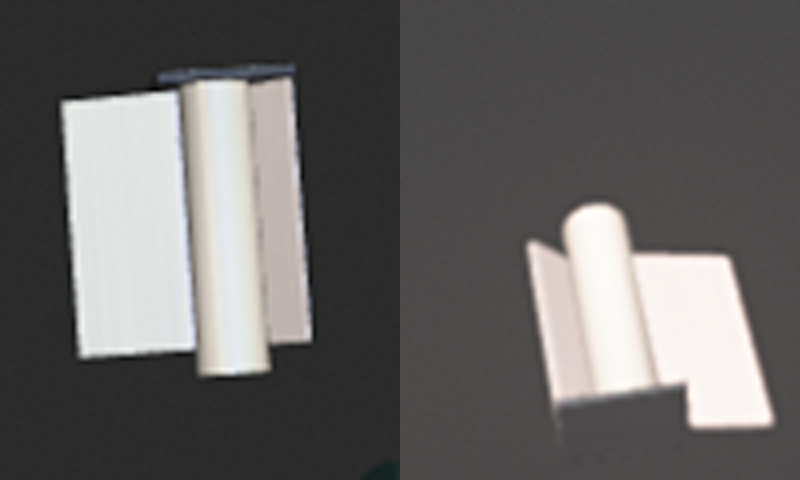

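View pics/scene11.png

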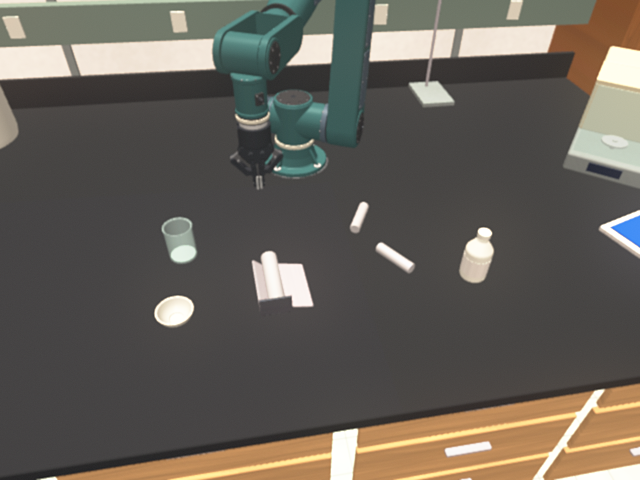

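The free end is at top (368,258.5), against (369,257.9) expected when seated. The far end meets the stop, and the other objects are at the same pixels as at the start. Handing in.

```bash
python3 -c "
from h import *
manip.finish_job();st('done')"
```

```text
the job is handed in; nothing more can be done
the job is handed in; nothing more can be done
```

The large bar is in the V groove with its end against the stop, and I handed the job in at about 35 s. I rolled it along the bench and up the ramp at about 0.03 m/s with two spread fingertips until it dropped in. I then pushed its free end with closed fingers until the stop held it; the force rose to about 12 N.

**Final checks:**
- **Bar:** in the last top picture its free end is within about 1 px (roughly 2 mm) of where a seated bar should be.
- **Stop position:** the fingers stopped at x ≈ -110 mm in the cradle's frame, against -111 mm expected.
- **Bystanders:** the beaker and dish are at the same top-view pixels as at the start, and the bottle within about 0.1 px.
- **Hand:** clear at 0.15 m, with no contact force beyond noise.

**What disagreed:**
- **Fingertip height:** the first push passed over the bar without moving it. The tips were about 35 mm higher than the reported tool height at that finger opening. I found this by touching the bench (about 16 N), corrected for it and repeated the push.
- **Cradle position:** the two cameras disagreed by about 5 mm in y, so I used a value in between.

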